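# Load a turned leg into the end-drilling jig and clamp it

### The job

Get the turned leg ready for its end to be drilled: lift the jig's sprung clamp bar and turn it aside so that it stays up on its rest post, then lay the leg in the two V-blocks, tenon pointing away from the bush plate and the plain end up against that plate. Then bring the clamp bar back square across the leg and let it down onto it under control. Do not drop the leg or let the bar snap down, and leave the other things on the bench where they are.

Things in the scene. Friction and masses are not known exactly. Their poses are not given: they have to be found in the camera images.
- jig: fixed drilling jig on a grey base plate, 175 x 220 x 12 mm. Origin: on the bench, under the middle of the cradle; z up, y along the cradle towards the bush plate, x across it towards the spring column (36 mm across, axis at x = 90, y = 0 mm, top at z = 76 mm), out of which the clamp bar's rod rises. The gap between the V-blocks is empty down to the base plate
- v_seat (a point): midway between the jig's two steel V-blocks, on the axis of a seated leg: x = 0, y = 0, z = 71 mm in the jig. The blocks (90 degree V, open upwards, 80 mm across x, 24 mm thick along y, tops at z = 68 mm) are centred at y = -50 and +50 mm, with 76 mm free between them. The top of a seated leg is at z = 93 mm
- bush_face (a point): point on the stop face of the upright steel bush plate, facing the jig's -y, at x = 0, y = 90, z = 71 mm in the jig; plate 70 mm wide, 10 mm thick, top at z = 92 mm. The leg's plain end goes against it
- rest_top (a point): middle of the top of the rest post for the clamp bar: x = 90, y = -70, z = 116 mm in the jig; rubber-topped head 40 (x) x 30 (y) mm. The bar has to be lifted onto it: a low bar is stopped by its side
- clamp_lift (a joint): height of the sprung clamp bar, m: 0 = lowest, 0.048 = highest. Spring (150 N/m) and weight pull it down, about 8 N at 0, 15 N at 0.048. At 0 the underside of the bar is at z = 86 mm in the jig, that of its rubber pad (over the leg's axis) at z = 80 mm. It reads 0.030 with the bar on the rest post, 0.013 with the bar down on a seated leg
- clamp_bar (a joint): turn of the clamp bar about its upright rod, rad: 0 (a stop) = square across the cradle, pointing to the jig's -x; grows towards the jig's -y; pi/2 = aside, pointing to -y over the rest post; 1.70 = outer stop. Light friction, 0.05 N m; it stays where it is left. The bar rests on the post from about 1.2 to 1.7
- clamp_knob (a point): the black upright round knob on the outer end of the clamp bar, diameter 24 mm, 40 mm tall. The point is on its axis, 24 mm above the top of the bar and 16 mm below the knob's top: in the jig at z = 122 mm with the bar lowest. The steel bar is 22 mm wide, 12 mm thick and reaches 122 mm out from the rod
- clamp_pivot (a point): point on the axis of the clamp bar's rod, at the same height as clamp_knob and 106 mm from it; the knob moves on a circle about it
- leg: the workpiece: a turned wooden leg, a plain barrel of diameter 44 mm and length 160 mm with a thinner round tenon (diameter 25 mm, 30 mm long) on one end; 0.19 kg. It lies in the rack. Origin: on the axis, at the middle of the 160 mm barrel; its y axis runs along it, from the tenon to the plain end (x and z may be rolled)
- leg_plain_end (a point): centre of the leg's plain end face, 80 mm from the leg's origin
- rack: fixed plywood rack, 240 x 150 mm, with two places for round stock lying along its y axis, at x = -55 and +55 mm. Origin under its centre, z up. Its two notched cross rails (18 mm thick, tops at z = 48 mm) are centred at y = -55 and +55 mm; a leg in it has its axis at z = 53 mm
- dowel: bystander: a plain dowel, diameter 32 mm, 200 mm long, in the rack's other place; origin at its middle, y along it
- tape: bystander: tape measure, 66 x 48 x 66 mm, origin under its centre
- glue: bystander: glue bottle, diameter 60 mm, 170 mm tall, origin under its centre
- battery: bystander: tool battery, 115 x 76 x 69 mm, origin under its centre
- sanding_block: bystander: cork sanding block, 68 x 125 x 34 mm, origin under its centre
- sander: bystander: orbital sander, 125 mm across, 148 mm tall, dust canister to -x, origin under its pad
- channel: bystander: brown steel channel offcut, 125 x 40 x 30 mm, origin under its centre
- square: bystander: try square lying flat, stock 110 x 22 x 18 mm along its x, blade 150 mm long along its y; origin under the stock's free end

How it is judged (in metres and radians):
On the way, in this order (a step that is already met when the one before it is completed fails the run):
1. the clamp bar is lifted and turned aside, up at the height of its rest post (value of joint clamp_bar above 1.2 rad and value of joint clamp_lift above 0.025 m), for 0.2 s.
2. the leg lies released in the V-blocks, plain end to the bush plate, while the bar stays parked on its rest (all of step 1 and x of leg in the frame of jig between -0.005 and 0.005 m and z of leg in the frame of jig between 0.068 and 0.0745 m and angle between the y axis of leg and the y axis of jig, either way round below 0.06 rad and y of leg_plain_end in the frame of jig between 0.082 and 0.0925 m and contact force between the fingers and leg below 0.3 N), for 0.2 s.
At the end, for the whole second after the job is handed in: The leg lies at rest in both V-blocks (axis within 5 mm sideways, 3 mm in height and 0.06 rad of its seat), its plain end within 8 mm of the bush plate's face, and the clamp bar is down on it (lift 9.5 to 16.5 mm) and square across it (turn below 0.2 rad) (x of leg in the frame of jig between -0.005 and 0.005 m and z of leg in the frame of jig between 0.068 and 0.0745 m and angle between the y axis of leg and the y axis of jig, either way round below 0.06 rad and y of leg_plain_end in the frame of jig between 0.082 and 0.0925 m and value of joint clamp_bar below 0.2 rad and value of joint clamp_lift between 0.0095 and 0.0165 m and linear speed of leg below 0.03 m/s); the robot touches nothing.
It fails at once if the clamp bar snapped down faster than 0.6 m/s (velocity of joint clamp_lift below -0.6 m/s).
It fails at once if the leg was dropped or thrown: faster than 0.5 m/s while no finger touches it (linear speed of leg above 0.5 m/s and contact force between the fingers and leg below 0.05 N).
It fails at once if another thing on the bench was moved by more than 30 mm (distance of any of dowel, tape, glue, battery, sanding_block, sander, channel, square from where it was at the start of the episode above 0.03 m).
It also fails if it takes over 67 s, if anything falls off the work surface, if the arm or the gripper's body presses on something with over 40 N, if the wrist force passes 120 N, or if a joint passes its speed limit or range.

### The arm

A 6-joint arm with a two-finger parallel gripper is mounted at the origin on the work surface. World frame = base frame: x ahead of the robot, y to its left, z up, the work surface at z = 0. Lengths are in m, angles in degrees, forces in N, time in s.
With the tool pointing down it reaches from about 0.35 to 0.875 m from the base axis. Payload 4.2 kg.
Tool frame: the origin (TCP) lies midway between the tips of the shut fingers; the grasp point (between the pads) lies 19 mm behind it; z points along the fingers, y is the line along which they close (so a half turn about z gives the same grasp; the last joint's range is limited). The gripper opens to 87 mm and grips with 3 to 60 N. Pads are 19 mm wide; open, the fingers measure 117 mm over their backs; the gripper's body (75 mm by 190 mm) begins 51 mm behind the grasp point.
Start: joints at [79.045, 22.042, 0.453, 0, -68.411, -14.817], TCP at [0.272, 0.563, 0.223] pointing down, gripper open.
Joint ranges: [-179.83, 179.83], [-69.29, 118.12], [-61.27, 80.66], [-181.25, 117.63], [-171.15, -9.14], [-177.46, 177.46]. Speed limits (degrees/s): [159.86, 159.86, 180, 180, 180, 180].

### API

Orientations are given as a 3x3 rotation matrix whose columns are the frame's x, y, z axes.
In Python, from station import r, vision gives the robot as it stands (r), with the cameras (vision).
- The arm moves only by the tool steer_hand, called after "Emit:" by a JSON object that holds its "op" and its "data". Schema: {"type":"object","properties":{"segments":{"type":"array","items":{"type":"object","properties":{"jaw":{"type":"number"},"tx":{"type":"number"},"ty":{"type":"number"},"tz":{"type":"number"},"wx":{"type":"number"},"wy":{"type":"number"},"wz":{"type":"number"}},"additionalProperties":false,"required":["jaw"]},"minItems":1,"maxItems":8},"only":{"type":"string"},"quiet":{"type":"boolean"},"lines":{"type":"string"}},"required":["segments"],"additionalProperties":false}. segments is a list of rows, 1 to 8 of them, each an object with the fields jaw (the opening from 0.0 (shut) to 1.0 (fully open)), tx, ty, tz (the shift in parts of the range, where 1.0 means 0.6 m), wx, wy, wz (a rotation vector in a scale on which 1.0 is 90 degrees); a field left out counts as zero (the opening has to be given); each row is the pose to reach, as a shift and turn from the pose commanded when the call began, along the tool's axes at that moment; what a row does not reach only later rows make up. A row lasts 1/10 s, in which the tool goes at most 0.05 m and 8.59 degrees, less where a joint would pass 70% of its speed; a pose out of reach is approached as far as the arm can. The fingers move at their own pace and stop on an object; the grip force is fixed at half the most. Time passes only in rows, so rows that do not move let the fingers close. The tool returns the time, the measured TCP pose, the force, the opening and the grip force at its end. only (a regular expression) keeps the lines of the reply that match it, lines (a string "A,B") keeps lines A to B, and quiet returns only ok. Input that does not fit is refused with a message, and nothing moves.
- r.sense(): the state, without advancing time (a new reading comes with each control period).
- vision.capture(name): name is "scene" or "top" or "wrist"; returns a dict with "pixels" (480x640x3 uint8, red, green, blue), "z_map" (480x640 float32, m along the optical axis (not along the pixel's ray), 0 where there is no reading), "K" (3x3 intrinsics, pixels), "world_from_camera" (4x4, takes a point from camera to world coordinates). Camera axes: x right, y up, looking along -z (the intrinsics and any distortion apply to the point x, -y, -z); pixel columns grow to the right and rows downward; lengths in m; the calibration is good to about 2 mm. A picture is of the moment at which its call begins.
- r.finish_job(): hands the job in; it is judged then, once.
The state is a dict: "time_s": time; "joints": joint angles; "joint_velocities": joint speeds; "effort": joint torques, N m; "tcp_pos": TCP position; "ee_rot": TCP orientation; "wrist_force": force on the tool from outside, world axes, zero at the start; "moment": the same for the moment, N m; "gripper_width": opening from 0.0 (shut) to 1.0 (fully open); "gripper_force": force on a finger pad.
Only numpy, scipy, OpenCV 4.12 (cv2) and the standard library are available. Lean on these libraries where they do the work, as an engineer would, in place of code of your own. Each camera call takes 0.05 s, during which the arm holds its last target. There are 200 camera calls.

## Working session

There is one attempt and no reset: what is moved stays moved. The work goes in short steps, Python scripts to look and compute and a tool call to move; the robot and the scene stay as the last step left them, time stands still between calls to the robot, and variables do not carry over. Pictures are saved under pics/ and viewed, at most 10 in all, crops included, and the job is handed in when it is done.

```bash
ls; mkdir -p pics; python3 - <<'E'
from station import r, vision
import cv2,pickle
s=r.sense();print(s)
for n in("scene","top"):
    c=vision.capture(n);pickle.dump(c,open(n+'.pkl','wb'));cv2.imwrite(f'pics/{n}0.png',c['pixels'][:,:,::-1]);print(n,c['K'],c['world_from_camera'])
E
```

```text
pics
station.py
{'time_s': 0.0, 'joints': array([ 7.90449952e+01,  2.20896175e+01,  3.80434092e-01, -2.97826382e-02,
       -6.84110357e+01, -1.48182326e+01]), 'joint_velocities': array([ 0.10844752,  0.02580016,  0.07848713, -0.17824131, -0.02080235,
        0.01703405]), 'effort': array([-1.31746994e-03, -3.90673077e+01,  1.87405872e+01,  4.21999231e+00,
        1.09845304e-02, -1.92192224e-04]), 'tcp_pos': array([0.27145773, 0.56230333, 0.22147407]), 'ee_rot': array([[ 9.00438599e-01, -4.34982261e-01, -8.73263776e-04],
       [-4.34983132e-01, -9.00436451e-01, -1.96808306e-03],
       [ 6.97626847e-05,  2.15199297e-03, -9.99997682e-01]]), 'wrist_force': array([-0.62379957, -0.04344983, -0.36191452]), 'moment': array([ 0.04415171, -0.00148887, -0.00940367]), 'gripper_force': 0.0, 'gripper_width': 0.9995234809676283}
scene [[543.04103243   0.         317.36635506]
 [  0.         543.04103243 228.3071982 ]
 [  0.           0.           1.        ]] [[ 9.46131443e-04 -6.51450968e-01  7.58690149e-01  1.65199934e+00]
 [ 9.99834927e-01  1.43823219e-02  1.11025592e-02  1.06829262e-02]
 [-1.81444989e-02  7.58554405e-01  6.51357038e-01  1.09129518e+00]
 [ 0.00000000e+00  0.00000000e+00  0.00000000e+00  1.00000000e+00]]
top [[478.04674985   0.         323.00813259]
 [  0.         478.04674985 244.67886816]
 [  0.           0.           1.        ]] [[-0.0286583   0.99246033 -0.11916878  0.36197473]
 [-0.99957582 -0.02907182 -0.00173269 -0.02970577]
 [-0.00518408  0.11906857  0.9928725   1.42616106]
 [ 0.          0.          0.          1.        ]]
```

View pics/top0.png

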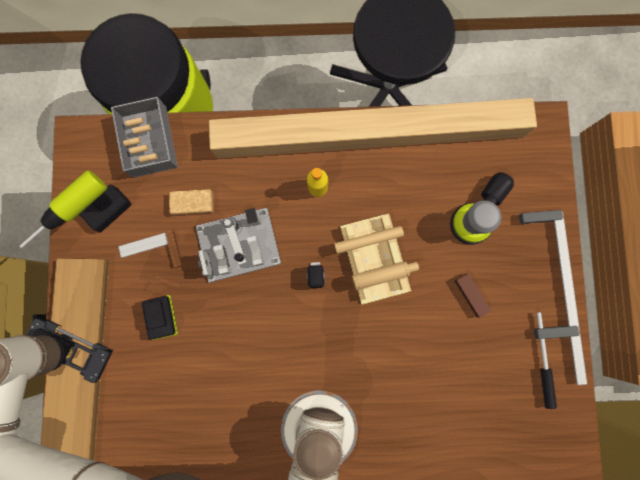

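View pics/scene0.png

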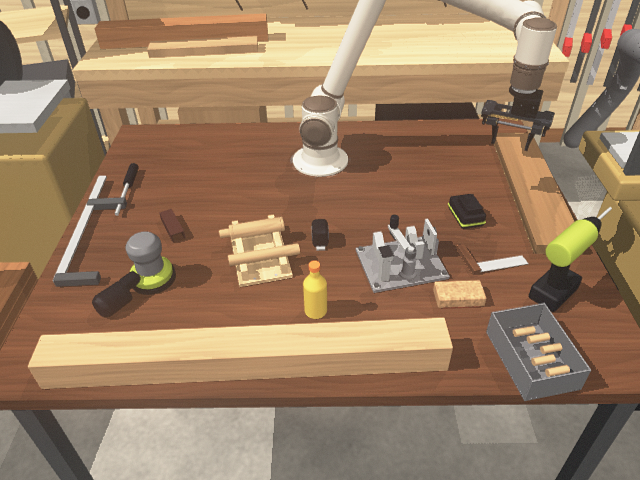

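The top view shows the jig at about (238,244), with its bush plate to the left at (205,262), the knob at (239,258), the rod at about (230,225) and the rest post at (252,215). The leg is the lower piece in the rack at (384,275), with its tenon on the right at (417,267). I'll zoom in on both.

```bash
python3 - <<'E'
import pickle,cv2,numpy as np
c=pickle.load(open('top.pkl','rb'));p=c['pixels'][:,:,::-1]
a=cv2.resize(p[195:290,190:290],None,fx=6,fy=6,interpolation=cv2.INTER_CUBIC)
a=a[:570]
s=pickle.load(open('scene.pkl','rb'))['pixels'][:,:,::-1]
b=cv2.resize(s[205:300,345:460],None,fx=6,fy=6,interpolation=cv2.INTER_CUBIC)
cv2.imwrite('pics/a.png',a);cv2.imwrite('pics/b.png',b)
E
```

```text
(no output)
```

View pics/a.png

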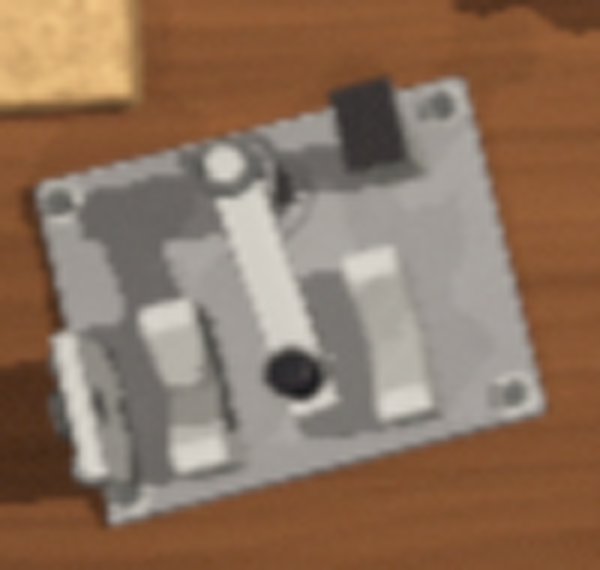

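View pics/b.png

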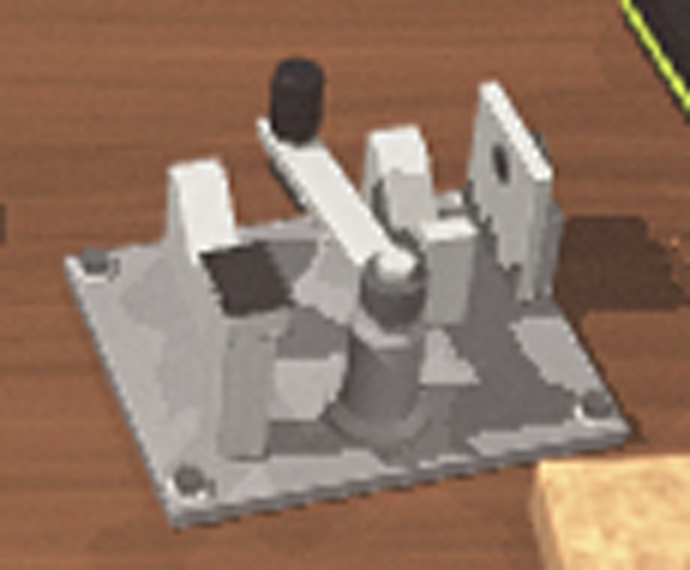

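The crops show the V-blocks, the post head (dark, about (368,125) in the top crop), the bush plate on the left and the knob at (295,372). Next I'll fit the jig pose and the leg pose.

```bash
cat > h.py <<'E'
import numpy as np,pickle
def ray(c,u,v,z):
    K=c['K'];T=c['world_from_camera']
    d=T[:3,:3]@np.array([(u-K[0,2])/K[0,0],-(v-K[1,2])/K[1,1],-1.])
    o=T[:3,3];return (o+d*(z-o[2])/d[2])
def cloud(c):
    K=c['K'];T=c['world_from_camera'];z=c['z_map'].astype(float)
    v,u=np.mgrid[:480,:640]
    P=np.stack([(u-K[0,2])/K[0,0]*z,-(v-K[1,2])/K[1,1]*z,-z],-1)
    P=P@T[:3,:3].T+T[:3,3];P[z==0]=np.nan;return P
def fit(A,B): # jig xy -> world xy
    a,b=A.mean(0),B.mean(0);x=A-a;y=B-b
    th=np.arctan2((x[:,0]*y[:,1]-x[:,1]*y[:,0]).sum(),(x*y).sum())
    R=np.array([[np.cos(th),-np.sin(th)],[np.sin(th),np.cos(th)]]);return th,R,b-R@a
E
python3 - <<'E'
from h import *
import cv2
top=pickle.load(open('top.pkl','rb'));sc=pickle.load(open('scene.pkl','rb'))
ob=np.array
L=[(138,308,68,40,62),(188,298,68,40,38),(175,474,68,-40,62),(230,462,68,-40,38),(342,262,68,40,-38),(392,247,68,40,-62),(380,420,68,-40,-38),(437,408,68,-40,-62),
(330,92,116,110,-55),(388,78,116,110,-85),(408,160,116,70,-85),(348,172,116,70,-55)]
S=[(200,252,116,70,-85),(262,243,116,70,-55),(293,303,116,110,-55),(225,318,116,110,-85),(480,88,92,-35,90),(533,183,92,35,90)]
def conv(c,L,ox,oy):
    W=[ray(c,ox+(u+.5)/6-.5,oy+(v+.5)/6-.5,z/1e3)[:2] for u,v,z,*_ in L]
    return ob([l[3:] for l in L])/1e3,ob(W)
A,B=conv(top,L,190,195);C,D=conv(sc,S,345,205)
for n,a,b in(('top',A,B),('sc',C,D),('all',np.r_[A,C],np.r_[B,D])):
    th,R,t=fit(a,b);print(n,np.degrees(th),t);print(np.round((b-(a@R.T+t))*1e3,1).tolist())
k=ray(top,190+295.5/6-.5,195+372.5/6-.5,.138);print('knob jig mm',R.T@(k[:2]-t)*1e3)
k=ray(sc,345+298/6-.5,205+75/6-.5,.138);print('knob sc jig mm',R.T@(k[:2]-t)*1e3)
for u,v in((38,182),(465,78),(545,410),(110,522)):
    print('base',R.T@(ray(top,190+u/6,195+v/6,.012)[:2]-t)*1e3)
P=cloud(top);x,y,z=P[...,0],P[...,1],P[...,2]
m=(z>.058)&(z<.12);m[:210]=0;m[310:]=0;m[:,:330]=0;m[:,425:]=0
n,lab,st,ce=cv2.connectedComponentsWithStats(m.astype('u1'))
for i in range(1,n):
    if st[i,4]<60: continue
    q=P[lab==i];(cc,wh,an)=cv2.minAreaRect(q[:,:2].astype('f4'));d=cv2.fitLine(q[:,:2].astype('f4'),2,0,.01,.01).ravel()
    print(st[i],cc,wh,an,d,'zmax',np.percentile(q[:,2],[50,99]),q[:,:2].mean(0))
    dd=d[:2]*np.sign(d[1]);s=(q[:,:2]-d[2:])@dd;w=(q[:,:2]-d[2:])@[dd[1],-dd[0]]
    h=np.arange(s.min(),s.max(),.01)
    for a in h: 
        k=(s>=a)&(s<a+.01);print(round(a,3),round(np.ptp(w[k]),3),round(w[k].mean(),4),round(q[k][:,2].max(),3))
    print('ends',d[2:]+dd*s.min(),d[2:]+dd*s.max())
E
```

```text
top 12.778536251438723 [0.50379898 0.21879382]
[[1.6, 0.8], [0.4, 0.3], [-0.2, 1.0], [-0.5, -1.7], [-1.2, 0.7], [-0.0, 0.1], [0.5, 1.1], [0.2, -2.7], [-0.1, -1.2], [-0.9, 1.0], [-0.8, 1.0], [1.1, -0.4]]
sc 12.511413640999098 [0.50850518 0.22077116]
[[-1.5, 1.2], [-0.3, -0.2], [-0.7, 0.7], [1.6, -0.3], [0.1, -0.1], [0.7, -1.3]]
all 12.645570696013348 [0.50539022 0.21945761]
[[-0.2, 0.2], [-1.3, -0.3], [-1.9, 0.2], [-2.2, -2.5], [-2.8, 0.1], [-1.5, -0.5], [-0.9, 0.3], [-1.3, -3.4], [-1.6, -1.6], [-2.4, 0.6], [-2.2, 0.6], [-0.5, -0.8], [1.4, 2.3], [2.7, 0.9], [2.4, 1.7], [4.6, 0.8], [3.5, 1.3], [4.1, 0.0]]
knob jig mm [-18.14225267 -14.25022813]
knob sc jig mm [ -9.68299495 -11.83991101]
base [122.24192178 107.09837127]
base [ 120.71172898 -112.07374617]
base [ -51.38853961 -111.47453907]
base [-52.13437992 109.33122769]
[336 227  68  25 365] (0.5396379232406616, -0.16170634329319) (0.025135764852166176, 0.19925546646118164) 13.225677490234375 [ 0.22744331 -0.9737913   0.5397271  -0.16066681] zmax [0.06060747 0.06718667] [ 0.53972711 -0.16066681]
-0.101 0.02 -0.0008 0.064
-0.091 0.02 0.
[... 628 characters left out ...]
8024) 13.21406364440918 [ 0.22860806 -0.97351855  0.43491906 -0.1973826 ] zmax [0.07154001 0.08027855] [ 0.43491906 -0.1973826 ]
-0.103 0.023 0.0003 0.068
-0.093 0.023 -0.0003 0.074
-0.083 0.022 -0.0001 0.072
-0.073 0.043 -0.0006 0.08
-0.063 0.041 0.0005 0.08
-0.053 0.041 -0.0001 0.078
-0.043 0.041 -0.0008 0.08
-0.033 0.043 0.0007 0.079
-0.023 0.043 -0.0003 0.081
-0.013 0.042 0.001 0.08
-0.003 0.041 0.0002 0.082
0.007 0.043 -0.0003 0.082
0.017 0.041 0.0001 0.081
0.027 0.04 -0.0011 0.079
0.037 0.041 0.0018 0.081
0.047 0.042 -0.0006 0.082
0.057 0.041 -0.0005 0.08
0.067 0.043 0.0005 0.081
0.077 0.042 -0.0003 0.08
0.087 0.014 -0.0019 0.075
ends [ 0.45846024 -0.29763181] [ 0.41497549 -0.11245368]
```

The jig is at about (0.505, 0.219) with a yaw of 12.7°. The leg origin is at about (0.433, -0.190), with its axis yawed 13.2° and the tenon towards -y. I'll go above the knob and look with the wrist camera.

Units first: shifts go in shares of 0.6 m and turns go in shares of 90 degrees. So 0.3 m / 0.6 = 0.5, -0.07 m / 0.6 = -0.1167, 64 degrees / 90 = 0.7111.

Emit:
{"op": "steer_hand", "data": {"segments": [{"jaw":1,"tx":0.0333,"ty":0.0333,"tz":-0.0833,"wz":0.0889},{"jaw":1,"tx":0.1,"ty":0.0667,"tz":-0.1167,"wz":0.1778},{"jaw":1,"tx":0.1667,"ty":0.1083,"tz":-0.1167,"wz":0.2667},{"jaw":1,"tx":0.2333,"ty":0.15,"tz":-0.1167,"wz":0.3556},{"jaw":1,"tx":0.3,"ty":0.195,"tz":-0.1167,"wz":0.4444},{"jaw":1,"tx":0.3667,"ty":0.2383,"tz":-0.1167,"wz":0.5333},{"jaw":1,"tx":0.4333,"ty":0.2817,"tz":-0.1167,"wz":0.6222},{"jaw":1,"tx":0.5,"ty":0.325,"tz":-0.1167,"wz":0.7111}]}}

```text
time_s: 0.9
tcp_pos: [0.4575, 0.2549, 0.2924]
ee_rot: [[-0.001, -1.0, -0.0], [-1.0, 0.001, -0.0], [0.0, 0.0, -1.0]]
wrist_force: [0.6, -0.1, 0.3]
gripper_width: 0.995
gripper_force: 0.0
```

```bash
python3 - <<'E'
from station import r, vision
s=r.sense();print(s['tcp_pos'],s['ee_rot'].round(3).tolist(),s['joints'])
E
```

```text
[0.45747514 0.25487935 0.29235096] [[-0.001, -1.0, -0.0], [-1.0, 0.001, -0.0], [0.0, 0.0, -1.0]] [ 4.68844729e+01  9.58926914e+00 -6.76440655e+00 -1.09951691e-02
 -7.36654204e+01 -4.69664646e+01]
```

In the tool's units: 0.053 m / 0.6 = 0.0883, -0.033 m / 0.6 = -0.055, 64 degrees / 90 = 0.7111.

Emit:
{"op": "steer_hand", "data": {"segments": [{"jaw":1,"tx":0.0333,"ty":-0.025,"wz":0.0889},{"jaw":1,"tx":0.0667,"ty":-0.05,"wz":0.1778},{"jaw":1,"tx":0.0883,"ty":-0.055,"wz":0.2667},{"jaw":1,"tx":0.0883,"ty":-0.055,"wz":0.3556},{"jaw":1,"tx":0.0883,"ty":-0.055,"wz":0.4444},{"jaw":1,"tx":0.0883,"ty":-0.055,"wz":0.5333},{"jaw":1,"tx":0.0883,"ty":-0.055,"wz":0.6222},{"jaw":1,"tx":0.0883,"ty":-0.055,"wz":0.7111}]}}

```text
time_s: 1.7
tcp_pos: [0.49, 0.2037, 0.292]
ee_rot: [[-0.9, -0.437, -0.001], [-0.437, 0.9, -0.001], [0.001, 0.0, -1.0]]
wrist_force: [-0.1, -0.5, 0.7]
gripper_width: 0.996
gripper_force: 0.0
```

Emit:
{"op": "steer_hand", "data": {"segments": [{"jaw":1,"wz":0.0667},{"jaw":1,"wz":0.0667},{"jaw":1,"wz":0.0667}]}}

```text
time_s: 2.0
tcp_pos: [0.4901, 0.2039, 0.2922]
ee_rot: [[-0.938, -0.348, -0.001], [-0.348, 0.938, -0.0], [0.001, -0.0, -1.0]]
wrist_force: [-0.2, -0.3, -0.1]
gripper_width: 1.0
gripper_force: 0.0
```

```bash
python3 - <<'E'
from station import r, vision
import cv2,pickle
c=vision.capture('wrist');pickle.dump((c,r.sense()),open('w1.pkl','wb'));cv2.imwrite('pics/w1.png',c['pixels'][:,:,::-1]);print(c['world_from_camera'].round(3))
E
```

```text
[[-0.349 -0.901 -0.256  0.419]
 [ 0.937 -0.336 -0.096  0.178]
 [ 0.001 -0.274  0.962  0.455]
 [ 0.     0.     0.     1.   ]]
```

View pics/w1.png

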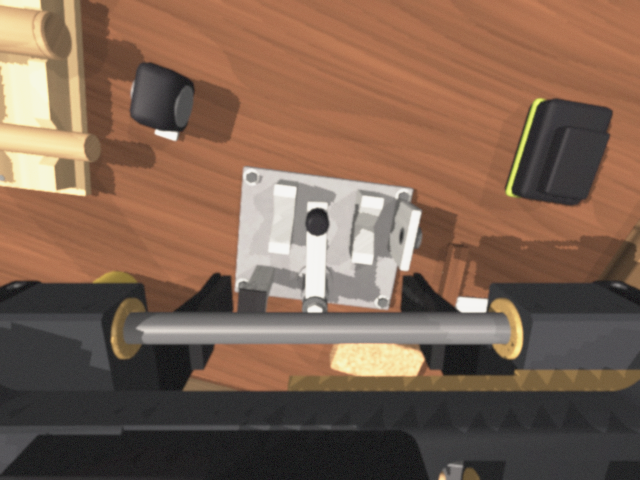

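The wrist view shows the knob top at (317,221), the -y block spanning rows 185–254 at columns 269–297, and the +y block at columns 352–384, rows 197–264.

```bash
python3 - <<'E'
from h import *
import cv2
c,s=pickle.load(open('w1.pkl','rb'));p=c['pixels']
g=p.max(2)
m=(g<70).astype('u1');m[:195]=0;m[245:]=0;m[:,295:340]*=1;m[:,:295]=0;m[:,340:]=0
n,lab,st,ce=cv2.connectedComponentsWithStats(m);i=1+st[1:,4].argmax();print(st[i],ce[i])
print('knob mean',ray(c,*ce[i],.130),'top',ray(c,317,219,.138))
sub=g[170:280,255:400]
m=(g>190).astype('u1');m[:175]=0;m[275:]=0;m[:,:255]=0;m[:,395:]=0
cv2.imwrite('pics/w1c.png',cv2.resize(p[165:315,230:430,::-1],None,fx=4,fy=4,interpolation=cv2.INTER_CUBIC))
E
```

```text
[306 209  22  26 430] [317.14418605 221.33255814]
knob mean [0.48954526 0.20533894 0.13      ] top [0.48574521 0.20375442 0.138     ]
```

View pics/w1c.png

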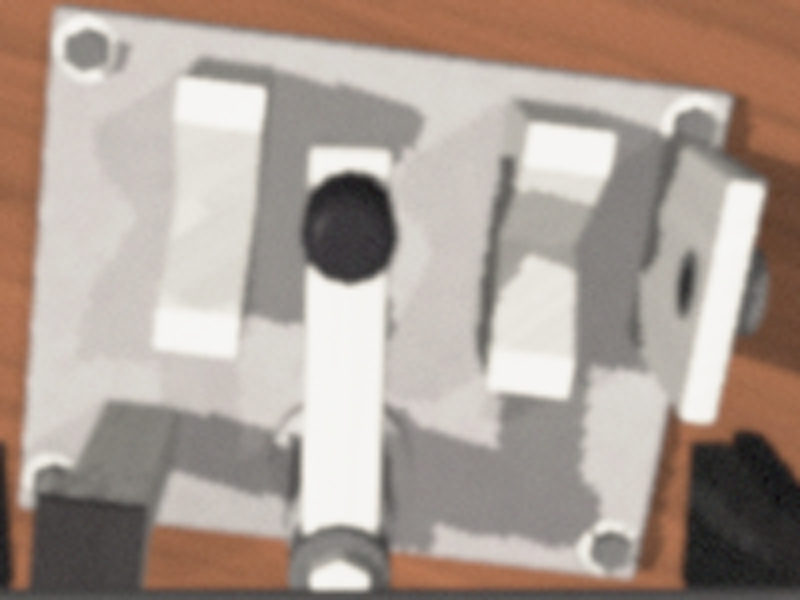

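```bash
python3 - <<'E'
from h import *
c,s=pickle.load(open('w1.pkl','rb'))
f=lambda u,v,z: ray(c,230+(u+.5)/4-.5,165+(v+.5)/4-.5,z)[:2]
L=[(177,78,68,-40,-62),(267,84,68,-40,-38),(236,358,68,40,-38),(154,349,68,40,-62),(527,121,68,-40,38),(615,132,68,-40,62),(571,397,68,40,62),(489,388,68,40,38),(727,180,92,-35,90),(681,415,92,35,90)]
A=np.array([l[3:] for l in L])/1e3;B=np.array([f(u,v,z/1e3) for u,v,z,*_ in L])
th,R,t=fit(A,B);print(np.degrees(th),t,np.round((B-(A@R.T+t))*1e3,1).tolist())
for uv in((350,237),):
    k=f(*uv,.138);j=R.T@(k-t)-[.09,0];print('knob',k,'jig rel pivot',j*1e3,np.hypot(*j),np.arctan2(-j[1],-j[0]))
for u,v in((55,8),(735,95),(635,578),(22,505)): print('base',R.T@(f(u,v,.012)-t)*1e3)
for z in(.11,.12): print('rod',R.T@(f(340,578,z)-t)*1e3)
E
```

```text
13.503853260574623 [0.50421364 0.2200598 ] [[-0.1, -0.5], [-1.7, 0.4], [0.3, 0.2], [0.5, -0.2], [0.2, -0.9], [-0.0, 0.3], [0.2, 1.2], [0.5, 0.4], [1.1, -0.4], [-1.0, -0.6]]
knob [0.49014446 0.20552173] jig rel pivot [-107.07503079  -10.85084796] 0.1076234320221805 0.10099395429600674
base [ -49.97296498 -108.78110982]
base [-48.87163442 110.72668347]
base [124.71188674 109.264381  ]
base [ 122.68143782 -109.57371437]
rod [86.56518965 -0.94311809]
rod [81.38044269 -1.51877471]
```

The jig is now refined to (0.504, 0.220) with a yaw of about 13.3°. The knob is at (0.490, 0.2055), so the bar is turned by 0.1 rad. I'll go down and grip it.

In the tool's units: 0.186 m / 0.6 = 0.31, 0.0015 m / 0.6 = 0.0025.

Emit:
{"op": "steer_hand", "data": {"segments": [{"jaw":1,"ty":0.0025,"tz":0.0833},{"jaw":1,"ty":0.0025,"tz":0.1667},{"jaw":1,"ty":0.0025,"tz":0.2333},{"jaw":1,"ty":0.0025,"tz":0.2833},{"jaw":1,"ty":0.0025,"tz":0.31},{"jaw":0,"ty":0.0025,"tz":0.31},{"jaw":0,"ty":0.0025,"tz":0.31},{"jaw":0,"ty":0.0025,"tz":0.31}]}}

```text
time_s: 2.85
tcp_pos: [0.4907, 0.206, 0.108]
ee_rot: [[-0.938, -0.346, 0.002], [-0.346, 0.938, 0.002], [-0.003, 0.001, -1.0]]
wrist_force: [0.8, -0.4, 0.7]
gripper_width: 0.805
gripper_force: 0.0
```

Emit:
{"op": "steer_hand", "data": {"segments": [{"jaw":0},{"jaw":0},{"jaw":0},{"jaw":0}]}}

```text
time_s: 3.25
tcp_pos: [0.4899, 0.2054, 0.1069]
ee_rot: [[-0.938, -0.346, 0.0], [-0.346, 0.938, 0.0], [-0.001, 0.0, -1.0]]
wrist_force: [-0.4, 0.5, 0.6]
gripper_width: 0.448
gripper_force: 0.0
```

Emit:
{"op": "steer_hand", "data": {"segments": [{"jaw":0},{"jaw":0},{"jaw":0},{"jaw":0},{"jaw":0}]}}

```text
time_s: 3.75
tcp_pos: [0.4897, 0.2052, 0.1065]
ee_rot: [[-0.938, -0.346, -0.0], [-0.346, 0.938, -0.0], [0.0, -0.0, -1.0]]
wrist_force: [-0.3, -0.1, 1.2]
gripper_width: 0.268
gripper_force: 30.0
```

Emit:
{"op": "steer_hand", "data": {"segments": [{"jaw":0,"tz":-0.0083},{"jaw":0,"tz":-0.0167},{"jaw":0,"tz":-0.025},{"jaw":0,"tz":-0.0333},{"jaw":0,"tz":-0.0433},{"jaw":0,"tz":-0.0533},{"jaw":0,"tz":-0.0633},{"jaw":0,"tz":-0.0633}]}}

```text
time_s: 4.55
tcp_pos: [0.49, 0.2055, 0.1441]
ee_rot: [[-0.939, -0.345, 0.0], [-0.345, 0.939, 0.001], [-0.001, 0.001, -1.0]]
wrist_force: [6.4, 1.6, -13.5]
gripper_width: 0.264
gripper_force: 30.0
```

The grip held and the bar lifted with about 13 N. Now I'll swing it along its circle.

In the tool's units: -0.0564 m / 0.6 = -0.094, -0.0433 m / 0.6 = -0.0722, -32 degrees / 90 = -0.3556.

Emit:
{"op": "steer_hand", "data": {"segments": [{"jaw":0,"tx":-0.0017,"ty":-0.0125,"wz":-0.0444},{"jaw":0,"tx":-0.0033,"ty":-0.0247,"wz":-0.0889},{"jaw":0,"tx":-0.005,"ty":-0.037,"wz":-0.1333},{"jaw":0,"tx":-0.0083,"ty":-0.049,"wz":-0.1778},{"jaw":0,"tx":-0.0122,"ty":-0.0607,"wz":-0.2222},{"jaw":0,"tx":-0.017,"ty":-0.0722,"wz":-0.2667},{"jaw":0,"tx":-0.0225,"ty":-0.0833,"wz":-0.3111},{"jaw":0,"tx":-0.0287,"ty":-0.094,"wz":-0.3556}]}}

```text
time_s: 5.35
tcp_pos: [0.5228, 0.1569, 0.142]
ee_rot: [[-0.612, -0.791, -0.007], [-0.791, 0.612, -0.002], [0.006, 0.004, -1.0]]
wrist_force: [1.8, 0.2, -13.1]
gripper_width: 0.269
gripper_force: 30.0
```

In the tool's units: -0.0791 m / 0.6 = -0.1318, -0.0713 m / 0.6 = -0.1188, -48 degrees / 90 = -0.5333.

Emit:
{"op": "steer_hand", "data": {"segments": [{"jaw":0,"tx":-0.001,"ty":-0.0185,"tz":-0.0033,"wz":-0.0667},{"jaw":0,"tx":-0.0038,"ty":-0.0368,"tz":-0.005,"wz":-0.1333},{"jaw":0,"tx":-0.0087,"ty":-0.0548,"tz":-0.005,"wz":-0.2},{"jaw":0,"tx":-0.0153,"ty":-0.0722,"tz":-0.005,"wz":-0.2667},{"jaw":0,"tx":-0.0238,"ty":-0.0888,"tz":-0.005,"wz":-0.3333},{"jaw":0,"tx":-0.0338,"ty":-0.1043,"tz":-0.005,"wz":-0.4},{"jaw":0,"tx":-0.0457,"ty":-0.1188,"tz":-0.005,"wz":-0.4667},{"jaw":0,"tx":-0.0587,"ty":-0.1318,"tz":-0.005,"wz":-0.5333}]}}

```text
time_s: 6.15
tcp_pos: [0.6065, 0.1327, 0.1441]
ee_rot: [[0.178, -0.984, -0.011], [-0.984, -0.178, -0.008], [0.006, 0.012, -1.0]]
wrist_force: [3.0, -11.4, -13.7]
gripper_width: 0.267
gripper_force: 30.1
```

Emit:
{"op": "steer_hand", "data": {"segments": [{"jaw":0,"tz":0.0033},{"jaw":0,"tz":0.0067},{"jaw":0,"tz":0.01},{"jaw":0,"tz":0.0117},{"jaw":0,"tz":0.0133},{"jaw":0,"tz":0.015}]}}

```text
time_s: 6.75
tcp_pos: [0.6069, 0.1326, 0.1374]
ee_rot: [[0.175, -0.984, -0.009], [-0.984, -0.175, -0.008], [0.007, 0.01, -1.0]]
wrist_force: [-0.6, -11.7, -2.3]
gripper_width: 0.269
gripper_force: 30.1
```

In the tool's units: 0.0025 m / 0.6 = 0.0042, 0.002 m / 0.6 = 0.0033.

Emit:
{"op": "steer_hand", "data": {"segments": [{"jaw":0,"tx":0.0017,"tz":0.0017},{"jaw":0,"tx":0.0042,"tz":0.0025},{"jaw":0,"tx":0.0042,"tz":0.0033},{"jaw":0,"tx":0.0042,"tz":0.0033}]}}

```text
time_s: 7.15
tcp_pos: [0.6078, 0.1325, 0.1372]
ee_rot: [[0.177, -0.984, -0.006], [-0.984, -0.177, -0.005], [0.004, 0.006, -1.0]]
wrist_force: [-1.7, -6.2, 1.1]
gripper_width: 0.269
gripper_force: 30.0
```

Emit:
{"op": "steer_hand", "data": {"segments": [{"jaw":0.5},{"jaw":0.6},{"jaw":0.7},{"jaw":0.8},{"jaw":0.8},{"jaw":0.8}]}}

```text
time_s: 7.75
tcp_pos: [0.61, 0.1355, 0.1366]
ee_rot: [[0.178, -0.984, 0.0], [-0.984, -0.178, 0.0], [-0.0, -0.0, -1.0]]
wrist_force: [0.3, 0.0, 0.6]
gripper_width: 0.726
gripper_force: 0.0
```

The bar is released and parked. I'll go up and across to above the leg, then check with the wrist camera.

In the tool's units: 0.23 m / 0.6 = 0.3833, 0.19 m / 0.6 = 0.3167, -3 degrees / 90 = -0.0333.

Emit:
{"op": "steer_hand", "data": {"segments": [{"jaw":0.9,"tz":-0.0833},{"jaw":1,"tz":-0.1667},{"jaw":1,"tx":0.05,"ty":0.04,"tz":-0.2167,"wz":-0.0333},{"jaw":1,"tx":0.1167,"ty":0.0933,"tz":-0.2167,"wz":-0.0333},{"jaw":1,"tx":0.1833,"ty":0.1467,"tz":-0.2167,"wz":-0.0333},{"jaw":1,"tx":0.25,"ty":0.2,"tz":-0.2167,"wz":-0.0333},{"jaw":1,"tx":0.3167,"ty":0.2533,"tz":-0.2167,"wz":-0.0333},{"jaw":1,"tx":0.3833,"ty":0.3067,"tz":-0.2167,"wz":-0.0333}]}}

```text
time_s: 8.55
tcp_pos: [0.4714, -0.1198, 0.2669]
ee_rot: [[0.23, -0.973, 0.001], [-0.973, -0.23, -0.0], [0.0, -0.001, -1.0]]
wrist_force: [0.9, -0.0, 0.3]
gripper_width: 1.0
gripper_force: 0.0
```

Emit:
{"op": "steer_hand", "data": {"segments": [{"jaw":1,"tx":0.05,"ty":0.04},{"jaw":1,"tx":0.0967,"ty":0.08},{"jaw":1,"tx":0.0967,"ty":0.08},{"jaw":1,"tx":0.0967,"ty":0.08}]}}

```text
time_s: 8.95
tcp_pos: [0.4389, -0.1864, 0.2668]
ee_rot: [[0.227, -0.974, 0.001], [-0.974, -0.227, 0.0], [0.0, -0.001, -1.0]]
wrist_force: [0.1, 0.3, 0.3]
gripper_width: 1.002
gripper_force: 0.0
```

```bash
python3 - <<'E'
from station import r, vision
import cv2,pickle
c=vision.capture('wrist');pickle.dump((c,r.sense()),open('w2.pkl','wb'));cv2.imwrite('pics/w2.png',c['pixels'][:,:,::-1])
c=vision.capture('top');pickle.dump(c,open('top2.pkl','wb'))
E
```

```text
(no output)
```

View pics/w2.png

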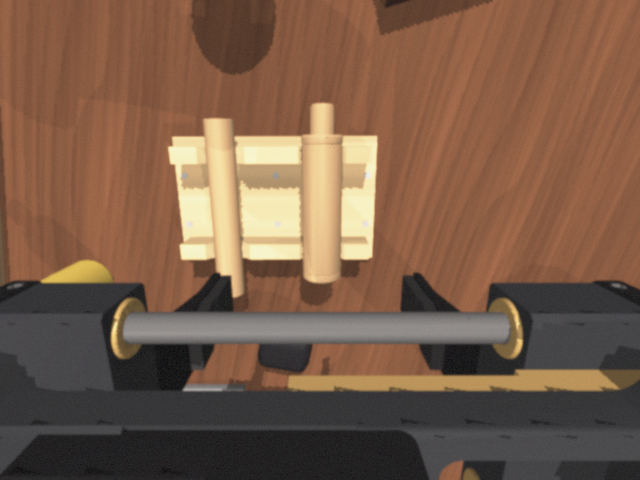

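The wrist view shows the leg barrel at columns 303–342, from its shoulder at row 135 to the plain end at row 282, with the tenon at the top (towards -y).

```bash
python3 - <<'E'
from h import *
c,s=pickle.load(open('w2.pkl','rb'));print(s['tcp_pos'],c['world_from_camera'][:3,3])
e=ray(c,321.5,282.5,.075)[:2]
rows=[150,180,210,240,265]
for z in(.053,.06):
    a=[(ray(c,l,v,z)[:2]+ray(c,rr,v,z)[:2])/2 for l,rr,v in((302.5,341.5,150),(303.5,340.5,270))]
    d=a[1]-a[0];print(z,a,np.degrees(np.arctan2(-d[0],d[1])),np.linalg.norm(ray(c,302.5,150,z)-ray(c,341.5,150,z)),np.linalg.norm(ray(c,303.5,270,z)-ray(c,340.5,270,z)))
print('end top',e,'shoulder',ray(c,322.5,133,.075),ray(c,322.5,135,.053),'end at axis',ray(c,321.5,279,.053))
d=(e-ray(c,322.5,133,.075)[:2]);print(np.linalg.norm(d))
E
```

```text
[ 0.4393099  -0.18577779  0.26666748] [ 0.45551068 -0.25900724  0.42927187]
0.053 [array([ 0.44779115, -0.25083872]), array([ 0.41606401, -0.11818969])] 13.451361897501664 0.04149528928688051 0.04341793406472556
0.06 [array([ 0.44793476, -0.25099068]), array([ 0.41679786, -0.1208094 ])] 13.451361897501682 0.04072332877803015 0.042610205499631966
end top [ 0.41544426 -0.11179182] shoulder [ 0.45154757 -0.2672626   0.075     ] [ 0.45083294 -0.26581983  0.053     ] end at axis [ 0.4139941  -0.10699706  0.053     ]
0.1596076817304954
```

The leg origin is confirmed at (0.4333, -0.1895), yaw 13.4°. I'll grip with a 12° roll so the gripper body clears the clamp rod later.

In the tool's units: 0.228 m / 0.6 = 0.38, 0.21 m / 0.6 = 0.35, 12 degrees / 90 = 0.1333.

Emit:
{"op": "steer_hand", "data": {"segments": [{"jaw":1,"tx":0.0033,"ty":0.0057,"tz":0.0667,"wx":0.0667},{"jaw":1,"tx":0.0033,"ty":0.0057,"tz":0.1333,"wx":0.1333},{"jaw":1,"tx":0.0033,"ty":0.0057,"tz":0.2,"wx":0.1333},{"jaw":1,"tx":0.0033,"ty":0.0057,"tz":0.2667,"wx":0.1333},{"jaw":1,"tx":0.0033,"ty":0.0057,"tz":0.3167,"wx":0.1333},{"jaw":1,"tx":0.0033,"ty":0.0057,"tz":0.35,"wx":0.1333},{"jaw":1,"tx":0.0033,"ty":0.0057,"tz":0.38,"wx":0.1333},{"jaw":1,"tx":0.0033,"ty":0.0057,"tz":0.38,"wx":0.1333}]}}

```text
time_s: 9.85
tcp_pos: [0.4354, -0.1873, 0.0362]
ee_rot: [[0.23, -0.953, 0.197], [-0.973, -0.225, 0.049], [-0.002, -0.203, -0.979]]
wrist_force: [-0.7, -0.3, 0.1]
gripper_width: 1.002
gripper_force: 0.0
```

Emit:
{"op": "steer_hand", "data": {"segments": [{"jaw":0},{"jaw":0},{"jaw":0},{"jaw":0},{"jaw":0},{"jaw":0},{"jaw":0},{"jaw":0}]}}

```text
time_s: 10.65
tcp_pos: [0.4369, -0.1886, 0.0389]
ee_rot: [[0.229, -0.952, 0.204], [-0.973, -0.224, 0.047], [0.001, -0.209, -0.978]]
wrist_force: [0.5, 0.6, 1.7]
gripper_width: 0.502
gripper_force: 30.0
```

Units first: shifts go in shares of 0.6 m and turns go in shares of 90 degrees. So -0.175 m / 0.6 = -0.2917, -0.1361 m / 0.6 = -0.2268.

Emit:
{"op": "steer_hand", "data": {"segments": [{"jaw":0,"ty":-0.0067,"tz":-0.0333},{"jaw":0,"ty":-0.0208,"tz":-0.0978},{"jaw":0,"ty":-0.0348,"tz":-0.163},{"jaw":0,"tx":-0.0323,"ty":-0.0622,"tz":-0.2255},{"jaw":0,"tx":-0.0972,"ty":-0.0887,"tz":-0.2198},{"jaw":0,"tx":-0.162,"ty":-0.1152,"tz":-0.2143},{"jaw":0,"tx":-0.2268,"ty":-0.1417,"tz":-0.2087},{"jaw":0,"tx":-0.2917,"ty":-0.1682,"tz":-0.203}]}}

```text
time_s: 11.45
tcp_pos: [0.4664, -0.0002, 0.1779]
ee_rot: [[0.228, -0.953, 0.2], [-0.974, -0.223, 0.047], [-0.0, -0.206, -0.979]]
wrist_force: [1.3, -0.0, -3.4]
gripper_width: 0.496
gripper_force: 30.0
```

Emit:
{"op": "steer_hand", "data": {"segments": [{"jaw":0,"tx":-0.0648,"ty":-0.0267,"tz":0.0057,"wx":0.0222},{"jaw":0,"tx":-0.1297,"ty":-0.0533,"tz":0.0113,"wx":0.0444},{"jaw":0,"tx":-0.1945,"ty":-0.08,"tz":0.017,"wx":0.0667},{"jaw":0,"tx":-0.2593,"ty":-0.1067,"tz":0.0225,"wx":0.0889},{"jaw":0,"tx":-0.3167,"ty":-0.1317,"tz":0.0275,"wx":0.0889},{"jaw":0,"tx":-0.35,"ty":-0.148,"tz":0.03,"wx":0.0889},{"jaw":0,"tx":-0.3563,"ty":-0.1493,"tz":0.0308,"wx":0.0889},{"jaw":0,"tx":-0.3563,"ty":-0.1493,"tz":0.0308,"wx":0.0889}]}}

```text
time_s: 12.25
tcp_pos: [0.5069, 0.2272, 0.1777]
ee_rot: [[0.229, -0.916, 0.33], [-0.973, -0.216, 0.076], [0.002, -0.339, -0.941]]
wrist_force: [0.1, -0.4, -3.2]
gripper_width: 0.497
gripper_force: 30.0
```

```bash
python3 - <<'E'
from station import r, vision
import cv2,pickle
c=vision.capture('wrist');s=r.sense();pickle.dump((c,s),open('w3.pkl','wb'));cv2.imwrite('pics/w3.png',c['pixels'][:,:,::-1])
a=s['tcp_pos']-.015*s['ee_rot'][:,2];print('axis',a,s['ee_rot'].round(3).tolist(),s['wrist_force'],s['gripper_force'])
E
```

```text
axis [0.5018774  0.22536245 0.19201762] [[0.228, -0.916, 0.331], [-0.974, -0.215, 0.076], [0.001, -0.339, -0.941]] [-0.48504012 -1.10083838 -1.75078749] 29.999518990516663
```

View pics/w3.png

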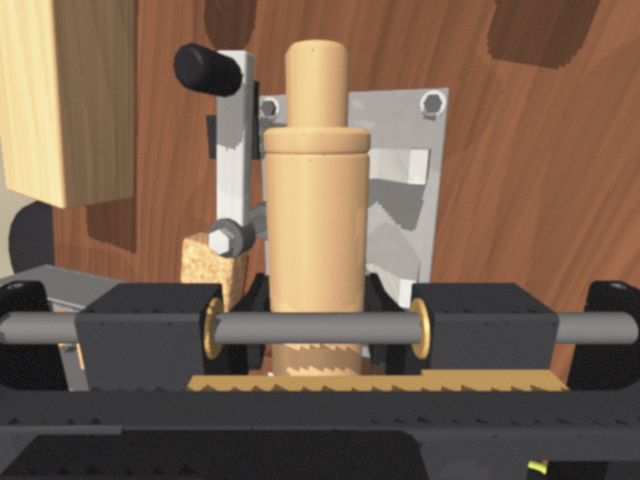

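The leg is held over the jig with its tenon towards the camera, and the parked bar is at (230,150). I'm descending in steps.

In the tool's units: 0.1073 m / 0.6 = 0.1788, 0.0753 m / 0.6 = 0.1255.

Emit:
{"op": "steer_hand", "data": {"segments": [{"jaw":0,"tx":-0.0013,"ty":0.01,"tz":0.0313},{"jaw":0,"tx":-0.0013,"ty":0.0213,"tz":0.0627},{"jaw":0,"tx":-0.0013,"ty":0.0325,"tz":0.0942},{"jaw":0,"tx":-0.0013,"ty":0.0438,"tz":0.1255},{"jaw":0,"tx":-0.0013,"ty":0.0552,"tz":0.1568},{"jaw":0,"tx":-0.0013,"ty":0.0608,"tz":0.1725},{"jaw":0,"tx":-0.0013,"ty":0.063,"tz":0.1788},{"jaw":0,"tx":-0.0013,"ty":0.063,"tz":0.1788}]}}

```text
time_s: 13.1
tcp_pos: [0.5108, 0.2293, 0.0735]
ee_rot: [[0.226, -0.919, 0.322], [-0.974, -0.214, 0.072], [0.003, -0.33, -0.944]]
wrist_force: [0.1, 0.4, -2.5]
gripper_width: 0.496
gripper_force: 30.0
```

```bash
python3 - <<'E'
from station import r, vision
s=r.sense()
a=s['tcp_pos']-.015*s['ee_rot'][:,2];print('axis',a,s['wrist_force'],s['moment'])
E
```

```text
axis [0.50592525 0.22821351 0.08769183] [ 0.08628565  0.40091165 -2.4875702 ] [-0.14306595  0.80205379 -0.03391532]
```

Emit:
{"op": "steer_hand", "data": {"segments": [{"jaw":0},{"jaw":0}]}}

```text
time_s: 13.3
tcp_pos: [0.5109, 0.2307, 0.0745]
ee_rot: [[0.227, -0.918, 0.324], [-0.974, -0.215, 0.073], [0.002, -0.332, -0.943]]
wrist_force: [0.5, -1.1, -3.0]
gripper_width: 0.498
gripper_force: 30.0
```

```bash
python3 - <<'E'
from station import r, vision
s=r.sense()
a=s['tcp_pos']-.015*s['ee_rot'][:,2];print('axis',a,s['wrist_force'],s['moment'],s['ee_rot'].round(3).tolist())
E
```

```text
axis [0.50607562 0.22957004 0.08866884] [ 0.49697474 -1.08588694 -3.03495388] [-0.27784194  0.75550155 -0.0809077 ] [[0.227, -0.918, 0.324], [-0.974, -0.215, 0.073], [0.002, -0.332, -0.943]]
```

In the tool's units: 0.0094 m / 0.6 = 0.0157, -0.001 m / 0.6 = -0.0017.

```bash
python3 - <<'E'
from station import r, vision
import pickle
s=r.sense();print(s['joints'].round(1),s['joint_velocities'].round(1),s['tcp_pos'])
c,s=pickle.load(open('w3.pkl','rb'));print(s['joints'].round(1),s['moment'],s['tcp_pos'])
E
```

```text
[ 37.2  17.1 -50.4  58.8  -9.2 -81.2] [ 0.1  0.1 -0.2  0.3 -0.2 -0.3] [0.51093055 0.23067009 0.07451894]
[ 45.8   8.7 -35.5  21.1 -30.7 -49.4] [-0.24401954  0.90969932 -0.08118915] [0.50683556 0.22650316 0.17790679]
```

Emit:
{"op": "steer_hand", "data": {"segments": [{"jaw":0,"tx":-0.0017,"ty":0.0055,"tz":0.0157},{"jaw":0,"tx":-0.0017,"ty":0.0055,"tz":0.0157}]}}

```text
time_s: 13.5
tcp_pos: [0.5117, 0.2308, 0.0684]
ee_rot: [[0.224, -0.922, 0.316], [-0.975, -0.214, 0.065], [0.008, -0.323, -0.946]]
wrist_force: [0.8, -4.8, 0.6]
gripper_width: 0.5
gripper_force: 30.0
```

Joint 5 hit its range limit at the steeper roll. I'll back up, return to a 12° roll and re-centre.

In the tool's units: -0.0181 m / 0.6 = -0.0302, 0.0044 m / 0.6 = 0.0073, -7 degrees / 90 = -0.0778.

Emit:
{"op": "steer_hand", "data": {"segments": [{"jaw":0,"tx":0.0033,"ty":-0.005,"tz":-0.015},{"jaw":0,"tx":0.0073,"ty":-0.0067,"tz":-0.03,"wx":-0.0222},{"jaw":0,"tx":0.0073,"ty":0.0023,"tz":-0.0302,"wx":-0.0556},{"jaw":0,"tx":0.0073,"ty":0.0023,"tz":-0.0302,"wx":-0.0778},{"jaw":0,"tx":0.0073,"ty":0.0023,"tz":-0.0302,"wx":-0.0778},{"jaw":0,"tx":0.0073,"ty":0.0023,"tz":-0.0302,"wx":-0.0778}]}}

```text
time_s: 14.1
tcp_pos: [0.5057, 0.2269, 0.0851]
ee_rot: [[0.228, -0.952, 0.203], [-0.974, -0.224, 0.043], [0.005, -0.207, -0.978]]
wrist_force: [-0.1, -0.1, -2.3]
gripper_width: 0.498
gripper_force: 30.0
```

```bash
python3 - <<'E'
from station import r, vision
s=r.sense()
a=s['tcp_pos']-.015*s['ee_rot'][:,2];print('axis',a,s['wrist_force'],s['moment'],s['ee_rot'].round(3).tolist(),s['joints'].round(1))
E
```

```text
axis [0.50262732 0.22628432 0.09978271] [-0.12275144 -0.09122866 -2.28855526] [-0.02536317  0.55311592 -0.01573443] [[0.228, -0.952, 0.203], [-0.974, -0.224, 0.043], [0.005, -0.207, -0.978]] [ 44.1  18.6 -33.8  13.6 -28.2 -42.4]
```

In the tool's units: 0.0215 m / 0.6 = 0.0358, 0.0166 m / 0.6 = 0.0277.

Emit:
{"op": "steer_hand", "data": {"segments": [{"jaw":0,"tx":0.0033,"ty":0.0033,"tz":0.0167},{"jaw":0,"tx":0.0033,"ty":0.0058,"tz":0.0277},{"jaw":0,"tx":0.0033,"ty":0.0077,"tz":0.0358},{"jaw":0,"tx":0.0033,"ty":0.0077,"tz":0.0358}]}}

```text
time_s: 14.5
tcp_pos: [0.505, 0.2234, 0.062]
ee_rot: [[0.227, -0.953, 0.2], [-0.974, -0.224, 0.04], [0.006, -0.203, -0.979]]
wrist_force: [-0.0, -0.2, -2.5]
gripper_width: 0.497
gripper_force: 30.0
```

Emit:
{"op": "steer_hand", "data": {"segments": [{"jaw":0,"ty":0.0008,"tz":0.0033},{"jaw":0,"ty":0.0013,"tz":0.0067},{"jaw":0,"ty":0.0013,"tz":0.0067}]}}

```text
time_s: 14.8
tcp_pos: [0.5058, 0.2242, 0.0589]
ee_rot: [[0.227, -0.953, 0.201], [-0.974, -0.223, 0.042], [0.005, -0.205, -0.979]]
wrist_force: [0.2, -0.5, -2.4]
gripper_width: 0.499
gripper_force: 30.0
```

```bash
python3 - <<'E'
from station import r, vision
s=r.sense()
a=s['tcp_pos']-.015*s['ee_rot'][:,2];print('axis',a,s['wrist_force'],s['moment'],s['joints'].round(1))
E
```

```text
axis [0.50275086 0.22360767 0.07362236] [ 0.23762714 -0.45936074 -2.35654356] [-0.03622881  0.57139324 -0.0109516 ] [ 43.7  20.8 -36.1  15.6 -23.8 -44.3]
```

In the tool's units: -0.003 m / 0.6 = -0.005, 0.002 m / 0.6 = 0.0033.

Emit:
{"op": "steer_hand", "data": {"segments": [{"jaw":0,"tx":-0.0025,"ty":0.0003,"tz":0.0017},{"jaw":0,"tx":-0.005,"ty":0.0007,"tz":0.0033},{"jaw":0,"tx":-0.005,"ty":0.001,"tz":0.005},{"jaw":0,"tx":-0.005,"ty":0.001,"tz":0.005}]}}

```text
time_s: 15.2
tcp_pos: [0.5059, 0.2281, 0.0569]
ee_rot: [[0.227, -0.952, 0.203], [-0.974, -0.223, 0.044], [0.004, -0.208, -0.978]]
wrist_force: [-0.7, 0.4, 2.0]
gripper_width: 0.503
gripper_force: 30.0
```

```bash
python3 - <<'E'
from station import r, vision
s=r.sense()
a=s['tcp_pos']-.015*s['ee_rot'][:,2];print('axis',a,s['wrist_force'],s['moment'],s['joints'].round(1))
E
```

```text
axis [0.50283589 0.22739444 0.07159061] [-0.72456444  0.43427726  1.97797837] [ 0.20128759  0.455363   -0.17443333] [ 44.   21.1 -36.2  16.1 -23.3 -45.1]
```

The leg is seated: the vertical force has reversed and the axis is at z 71.6 mm. I'll open slowly.

Emit:
{"op": "steer_hand", "data": {"segments": [{"jaw":0.55},{"jaw":0.6},{"jaw":0.65},{"jaw":0.7},{"jaw":0.7},{"jaw":0.7}]}}

```text
time_s: 15.8
tcp_pos: [0.5051, 0.2271, 0.0558]
ee_rot: [[0.227, -0.953, 0.201], [-0.974, -0.223, 0.042], [0.005, -0.205, -0.979]]
wrist_force: [-0.1, -0.6, 1.0]
gripper_width: 0.696
gripper_force: 0.0
```

Emit:
{"op": "steer_hand", "data": {"segments": [{"jaw":0.7,"ty":-0.0033,"tz":-0.0167},{"jaw":0.7,"ty":-0.01,"tz":-0.05},{"jaw":0.7,"ty":-0.0233,"tz":-0.1083},{"jaw":0.7,"ty":-0.0378,"tz":-0.1792},{"jaw":0.8,"ty":-0.052,"tz":-0.245},{"jaw":0.8,"ty":-0.052,"tz":-0.245},{"jaw":0.8,"ty":-0.052,"tz":-0.245}]}}

```text
time_s: 16.5
tcp_pos: [0.5053, 0.2282, 0.2072]
ee_rot: [[0.227, -0.953, 0.202], [-0.974, -0.223, 0.044], [0.003, -0.207, -0.978]]
wrist_force: [0.3, -1.0, -0.9]
gripper_width: 0.791
gripper_force: 0.0
```

```bash
python3 - <<'E'
from station import r, vision
import cv2,pickle
c=vision.capture('wrist');s=r.sense();pickle.dump((c,s),open('w4.pkl','wb'))
t=vision.capture('top');pickle.dump(t,open('top3.pkl','wb'))
a=cv2.resize(c['pixels'][:300,100:540,::-1],(640,436));b=cv2.resize(t['pixels'][190:295,185:295,::-1],None,fx=5,fy=5)
cv2.imwrite('pics/w4.png',a);cv2.imwrite('pics/t3.png',b)
print(s['tcp_pos'],s['ee_rot'].round(3).tolist(),s['wrist_force'])
E
```

```text
[0.50470073 0.22757407 0.20569699] [[0.227, -0.953, 0.2], [-0.974, -0.223, 0.042], [0.005, -0.204, -0.979]] [-0.44809226 -0.60806347 -0.74180905]
```

View pics/w4.png

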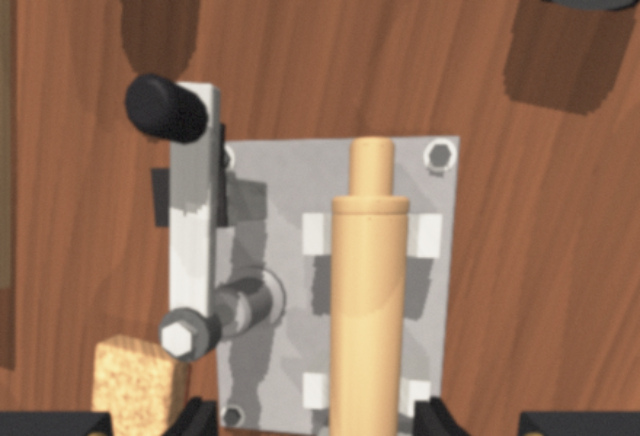

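The leg lies in both V-blocks with its tenon away from the plate, and the bar is still parked. I'll check the end gap numerically in the top view.

```bash
python3 - <<'E'
from h import *
import cv2
t=pickle.load(open('top3.pkl','rb'));P=cloud(t)
th=np.radians(13.3);R=np.array([[np.cos(th),-np.sin(th)],[np.sin(th),np.cos(th)]]);o=np.array([.5041,.2196])
hsv=cv2.cvtColor(t['pixels'],cv2.COLOR_RGB2HSV)
v,u=np.mgrid[:480,:640]
W=np.stack([ray(t,a,b,.085)[:2] for a,b in zip(u[190:300,180:300].ravel(),v[190:300,180:300].ravel())])
J=(W-o)@R
h=hsv[190:300,180:300].reshape(-1,3)
k=(np.abs(J[:,0])<.008)&(J[:,1]>-.13)&(J[:,1]<.11)
for lo in np.arange(-.11,.105,.0025):
    q=k&(J[:,1]>=lo)&(J[:,1]<lo+.0025)
    if q.any() and (lo<-.06 or lo>.06): print(round(lo,4),h[q].mean(0).round(0))
k=(h[:,1]>70)&(h[:,2]>150)&(np.abs(J[:,0])<.05)&(J[:,1]>-.06)&(J[:,1]<.07)
d=cv2.fitLine(J[k].astype('f4'),2,0,.01,.01).ravel();print(d, J[k][:,0].min(),J[k][:,0].max())
E
```

```text
-0.11 [ 13.  17. 154.]
-0.1075 [ 14.  30. 156.]
-0.105 [ 16.  64. 168.]
-0.1025 [ 17. 100. 190.]
-0.1 [ 18. 111. 205.]
-0.0975 [ 18. 112. 206.]
-0.095 [ 18. 111. 206.]
-0.0925 [ 18. 110. 203.]
-0.09 [ 18. 112. 206.]
-0.0875 [ 18. 111. 206.]
-0.085 [ 18. 111. 206.]
-0.0825 [ 18. 111. 201.]
-0.08 [ 18. 111. 203.]
-0.0775 [ 18. 112. 206.]
-0.075 [ 18. 112. 205.]
-0.0725 [ 18. 113. 198.]
-0.07 [ 18. 112. 205.]
-0.0675 [ 18. 111. 205.]
-0.065 [ 18. 113. 200.]
-0.0625 [ 18. 112. 200.]
0.06 [ 19.  40. 174.]
0.0625 [ 18.  45. 167.]
0.065 [ 16.  64. 142.]
0.0675 [ 14.  75. 131.]
0.07 [ 14.  76. 131.]
0.0725 [ 14.  78. 127.]
0.075 [ 14.  78. 123.]
0.0775 [ 14.  76. 131.]
0.08 [ 14.  72. 144.]
0.0825 [ 14.  70. 149.]
0.085 [ 15.  68. 154.]
0.0875 [ 15.  68. 155.]
0.09 [ 15.  68. 156.]
0.0925 [ 14.  68. 154.]
0.095 [ 14.  70. 152.]
0.0975 [ 14.  70. 147.]
0.1 [ 14.  73. 142.]
0.1025 [ 14.  75. 138.]
[ 0.0048626   0.9999882  -0.00103443 -0.02515684] -0.02205296306995242 0.020168696345080443
```

The tenon end is at jig y ≈ -104 mm, which puts the plain end at about 86–88 mm, inside the window. Next I'll re-grip the knob.

In the tool's units: 0.1135 m / 0.6 = 0.1892, -0.0837 m / 0.6 = -0.1395, -11.8 degrees / 90 = -0.1311.

Emit:
{"op": "steer_hand", "data": {"segments": [{"jaw":1,"tz":-0.05,"wx":-0.0333},{"jaw":1,"tx":0.05,"ty":-0.0367,"tz":-0.05,"wx":-0.0667,"wz":0.0111},{"jaw":1,"tx":0.1,"ty":-0.0733,"tz":-0.0333,"wx":-0.1,"wz":0.0222},{"jaw":1,"tx":0.15,"ty":-0.11,"tz":-0.025,"wx":-0.1311,"wz":0.0322},{"jaw":1,"tx":0.1892,"ty":-0.1395,"tz":-0.0167,"wx":-0.1311,"wz":0.0322},{"jaw":1,"tx":0.1892,"ty":-0.1395,"tz":-0.0042,"wx":-0.1311,"wz":0.0322},{"jaw":1,"tx":0.1892,"ty":-0.1395,"tz":-0.0042,"wx":-0.1311,"wz":0.0322}]}}

```text
time_s: 17.3
tcp_pos: [0.6093, 0.1351, 0.2227]
ee_rot: [[0.176, -0.984, -0.005], [-0.984, -0.176, -0.002], [0.001, 0.006, -1.0]]
wrist_force: [-0.5, 0.6, 0.1]
gripper_width: 0.996
gripper_force: 0.0
```

```bash
python3 - <<'E'
from station import r, vision
from h import *
import cv2
c=vision.capture('wrist');s=r.sense();pickle.dump((c,s),open('w5.pkl','wb'))
R=s['ee_rot'];print(s['tcp_pos'],R.round(3).tolist(),R.T@(np.array([.610,.1355,.1366])-s['tcp_pos']))
m=(c['pixels'].max(2)<70).astype('u1');m[:,:240]=0;m[:,400:]=0;m[270:]=0;m[:80]=0
n,l,st,ce=cv2.connectedComponentsWithStats(m)
for i in range(1,n):
    if st[i,4]>100:
        x,y,w,h,_=st[i];print(st[i],'top-disc',ray(c,x+w/2,y+h-w/2,.168))
cv2.imwrite('pics/w5.png',c['pixels'][:,:,::-1])
E
```

```text
[0.60911704 0.13565384 0.22392208] [[0.177, -0.984, -0.004], [-0.984, -0.177, -0.001], [0.001, 0.004, -1.0]] [ 0.00024291 -0.00118942  0.08731824]
[ 287  229   48   41 1143] top-disc [0.61348335 0.12843361 0.168     ]
```

In the tool's units: 0.087 m / 0.6 = 0.145, 0.03 m / 0.6 = 0.05.

Emit:
{"op": "steer_hand", "data": {"segments": [{"jaw":1,"ty":-0.0017,"tz":0.05},{"jaw":1,"ty":-0.0017,"tz":0.0917},{"jaw":1,"ty":-0.0017,"tz":0.125},{"jaw":1,"ty":-0.0017,"tz":0.145},{"jaw":0.6,"ty":-0.0017,"tz":0.145},{"jaw":0,"ty":-0.0017,"tz":0.145},{"jaw":0,"ty":-0.0017,"tz":0.145},{"jaw":0,"ty":-0.0017,"tz":0.145}]}}

```text
time_s: 18.15
tcp_pos: [0.612, 0.1366, 0.1408]
ee_rot: [[0.178, -0.984, 0.003], [-0.984, -0.178, 0.001], [-0.001, -0.003, -1.0]]
wrist_force: [-0.3, -0.8, 0.5]
gripper_width: 0.718
gripper_force: 0.0
```

Emit:
{"op": "steer_hand", "data": {"segments": [{"jaw":0},{"jaw":0},{"jaw":0},{"jaw":0},{"jaw":0},{"jaw":0}]}}

```text
time_s: 18.75
tcp_pos: [0.6097, 0.1355, 0.1392]
ee_rot: [[0.178, -0.984, -0.003], [-0.984, -0.178, -0.001], [0.001, 0.003, -1.0]]
wrist_force: [-5.3, -1.2, 3.5]
gripper_width: 0.263
gripper_force: 30.0
```

In the tool's units: -0.009 m / 0.6 = -0.015, -0.006 m / 0.6 = -0.01.

Emit:
{"op": "steer_hand", "data": {"segments": [{"jaw":0,"tz":-0.005},{"jaw":0,"tz":-0.01},{"jaw":0,"tz":-0.015},{"jaw":0,"tz":-0.015}]}}

```text
time_s: 19.15
tcp_pos: [0.6101, 0.1358, 0.1465]
ee_rot: [[0.178, -0.984, -0.003], [-0.984, -0.178, -0.001], [0.0, 0.003, -1.0]]
wrist_force: [-1.8, -1.4, -13.4]
gripper_width: 0.272
gripper_force: 30.0
```

Emit:
{"op": "steer_hand", "data": {"segments": [{"jaw":0,"tx":-0.001,"ty":0.0185,"wz":0.0667},{"jaw":0,"tx":-0.0038,"ty":0.0368,"wz":0.1333},{"jaw":0,"tx":-0.0087,"ty":0.0548,"wz":0.2},{"jaw":0,"tx":-0.0153,"ty":0.0722,"wz":0.2667},{"jaw":0,"tx":-0.0238,"ty":0.0888,"wz":0.3333},{"jaw":0,"tx":-0.0338,"ty":0.1043,"wz":0.4},{"jaw":0,"tx":-0.0457,"ty":0.1188,"wz":0.4667},{"jaw":0,"tx":-0.0457,"ty":0.1188,"wz":0.4667}]}}

```text
time_s: 19.95
tcp_pos: [0.5355, 0.1512, 0.148]
ee_rot: [[-0.526, -0.851, 0.0], [-0.851, 0.526, 0.001], [-0.001, 0.0, -1.0]]
wrist_force: [-0.2, -0.6, -13.9]
gripper_width: 0.266
gripper_force: 30.0
```

In the tool's units: 0.0706 m / 0.6 = 0.1177, 0.0626 m / 0.6 = 0.1043, 41 degrees / 90 = 0.4556.

Emit:
{"op": "steer_hand", "data": {"segments": [{"jaw":0,"tx":-0.001,"ty":0.0185,"wz":0.0667},{"jaw":0,"tx":-0.0038,"ty":0.0368,"wz":0.1333},{"jaw":0,"tx":-0.0087,"ty":0.0548,"wz":0.2},{"jaw":0,"tx":-0.0153,"ty":0.0722,"wz":0.2667},{"jaw":0,"tx":-0.0238,"ty":0.0888,"wz":0.3333},{"jaw":0,"tx":-0.0338,"ty":0.1043,"wz":0.4},{"jaw":0,"tx":-0.0447,"ty":0.1177,"wz":0.4556},{"jaw":0,"tx":-0.0447,"ty":0.1177,"wz":0.4556}]}}

```text
time_s: 20.75
tcp_pos: [0.4914, 0.2112, 0.1485]
ee_rot: [[-0.954, -0.299, 0.003], [-0.299, 0.954, 0.001], [-0.003, 0.0, -1.0]]
wrist_force: [4.0, -0.5, -14.0]
gripper_width: 0.267
gripper_force: 30.0
```

Emit:
{"op": "steer_hand", "data": {"segments": [{"jaw":0,"tz":0.005},{"jaw":0,"tz":0.01},{"jaw":0,"tz":0.015},{"jaw":0,"tz":0.02},{"jaw":0,"tz":0.025},{"jaw":0,"tz":0.03},{"jaw":0,"tz":0.0333},{"jaw":0,"tz":0.0333}]}}

```text
time_s: 21.55
tcp_pos: [0.4913, 0.2107, 0.1286]
ee_rot: [[-0.955, -0.297, 0.003], [-0.297, 0.955, 0.001], [-0.003, 0.0, -1.0]]
wrist_force: [5.0, -1.4, -11.5]
gripper_width: 0.265
gripper_force: 30.0
```

In the tool's units: 0.005 m / 0.6 = 0.0083, 0.004 m / 0.6 = 0.0067.

Emit:
{"op": "steer_hand", "data": {"segments": [{"jaw":0,"tz":0.0017},{"jaw":0,"tz":0.0033},{"jaw":0,"tz":0.005},{"jaw":0,"tz":0.0067},{"jaw":0,"tz":0.0083},{"jaw":0,"tz":0.0083}]}}

```text
time_s: 22.15
tcp_pos: [0.4913, 0.2107, 0.1239]
ee_rot: [[-0.955, -0.297, 0.003], [-0.297, 0.955, 0.001], [-0.003, 0.0, -1.0]]
wrist_force: [5.7, -1.0, -10.9]
gripper_width: 0.265
gripper_force: 30.0
```

Emit:
{"op": "steer_hand", "data": {"segments": [{"jaw":0,"tz":0.0008},{"jaw":0,"tz":0.0017},{"jaw":0,"tz":0.0025},{"jaw":0,"tz":0.0033},{"jaw":0,"tz":0.0033}]}}

```text
time_s: 22.65
tcp_pos: [0.4913, 0.2108, 0.1222]
ee_rot: [[-0.955, -0.297, 0.003], [-0.297, 0.955, 0.001], [-0.003, 0.0, -1.0]]
wrist_force: [5.6, -1.1, -6.9]
gripper_width: 0.267
gripper_force: 30.0
```

In the tool's units: 0.002 m / 0.6 = 0.0033, -0.0015 m / 0.6 = -0.0025.

Emit:
{"op": "steer_hand", "data": {"segments": [{"jaw":0,"tx":-0.0008,"tz":0.0008},{"jaw":0,"tx":-0.0017,"tz":0.0017},{"jaw":0,"tx":-0.0025,"tz":0.0025},{"jaw":0,"tx":-0.0025,"tz":0.0033},{"jaw":0,"tx":-0.0025,"tz":0.0033}]}}

```text
time_s: 23.15
tcp_pos: [0.4914, 0.2108, 0.1219]
ee_rot: [[-0.955, -0.297, 0.001], [-0.297, 0.955, 0.0], [-0.001, -0.0, -1.0]]
wrist_force: [-3.6, -2.7, 10.6]
gripper_width: 0.262
gripper_force: 30.0
```

The bar is firmly down on the leg. I'll ease off and release.

In the tool's units: -0.0008 m / 0.6 = -0.0013, -0.0005 m / 0.6 = -0.0008.

Emit:
{"op": "steer_hand", "data": {"segments": [{"jaw":0,"tx":0.0005,"tz":-0.0008},{"jaw":0,"tx":0.0008,"tz":-0.0013}]}}

```text
time_s: 23.35
tcp_pos: [0.4914, 0.2108, 0.122]
ee_rot: [[-0.955, -0.297, 0.002], [-0.297, 0.955, 0.001], [-0.002, 0.0, -1.0]]
wrist_force: [-1.8, -2.5, 5.5]
gripper_width: 0.263
gripper_force: 30.0
```

Emit:
{"op": "steer_hand", "data": {"segments": [{"jaw":0.4},{"jaw":0.5},{"jaw":0.7},{"jaw":0.8},{"jaw":0.9},{"jaw":0.9}]}}

```text
time_s: 23.95
tcp_pos: [0.4914, 0.2108, 0.12]
ee_rot: [[-0.955, -0.297, 0.001], [-0.297, 0.955, 0.0], [-0.001, 0.0, -1.0]]
wrist_force: [0.2, -0.4, 0.7]
gripper_width: 0.725
gripper_force: 0.0
```

Emit:
{"op": "steer_hand", "data": {"segments": [{"jaw":0.9,"tz":-0.0333},{"jaw":0.9,"tz":-0.0833},{"jaw":0.9,"tz":-0.1667},{"jaw":0.9,"tz":-0.2333},{"jaw":0.9,"tz":-0.2333},{"jaw":0.9,"tz":-0.2333}]}}

```text
time_s: 24.55
tcp_pos: [0.4913, 0.211, 0.261]
ee_rot: [[-0.955, -0.296, 0.002], [-0.296, 0.955, 0.002], [-0.003, 0.002, -1.0]]
wrist_force: [-0.6, 0.6, -0.9]
gripper_width: 0.901
gripper_force: 0.0
```

```bash
python3 - <<'E'
from station import r, vision
import cv2,pickle
c=vision.capture('wrist');pickle.dump((c,r.sense()),open('w6.pkl','wb'));s=vision.capture('scene')
a=cv2.resize(c['pixels'][90:300,170:470,::-1],(640,448));b=cv2.resize(s['pixels'][200:300,340:465,::-1],(560,448),interpolation=cv2.INTER_CUBIC)
cv2.imwrite('pics/w6.png',cv2.resize(cv2.hconcat([a,b]),(800,299)))
E
```

```text
(no output)
```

View pics/w6.png

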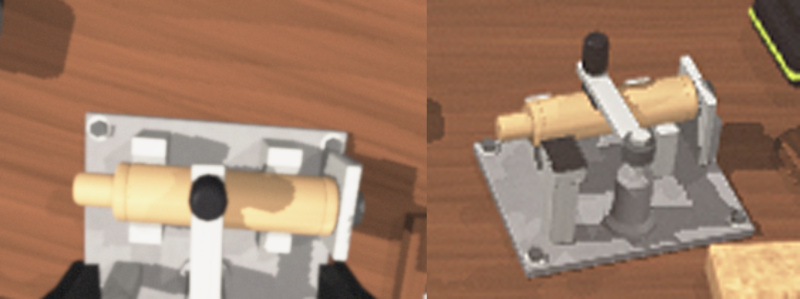

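The picture shows the bar square across the seated leg, with the plain end at (337,205) close to the plate at about (348,205). One last numeric check of that gap, then I'll hand in.

```bash
python3 - <<'E'
from h import *
import cv2
c,s=pickle.load(open('w6.pkl','rb'));p=cv2.cvtColor(c['pixels'],cv2.COLOR_RGB2HSV)
th=np.radians(13.3);R=np.array([[np.cos(th),-np.sin(th)],[np.sin(th),np.cos(th)]]);o=np.array([.5041,.2196])
m=((p[...,1]>70)&(p[...,2]>150)&(p[...,0]>13)&(p[...,0]<24)).astype('u1');m[:200]=0;m[260:]=0;m[:,:215]=0;m[:,425:]=0
n,l,st,ce=cv2.connectedComponentsWithStats(m)
for i in range(1,n):
    if st[i,4]>300:
        ys,xs=np.where(l==i);print(st[i])
        for u in(xs.min()-.5,xs.max()+.5):
            v=ys[abs(xs-u)<3].mean();print(u,v,[((ray(c,u,v,z)[:2]-o)@R*1e3).round(1) for z in(.071,.085,.093)])
E
```

```text
[ 221  204   84   45 2002]
220.5 222.85294117647058 [array([   1.2, -104.7]), array([  -2.5, -100.9]), array([ -4.5, -98.8])]
304.5 226.85365853658536 [array([ -0.6, -15.9]), array([ -4.2, -15.7]), array([ -6.2, -15.6])]
[ 327  211   81   44 3010]
326.5 234.14634146341464 [array([5.7, 8. ]), array([1.9, 7.2]), array([-0.2,  6.8])]
407.5 232.65 [array([-1.9, 94. ]), array([-5.4, 89.8]), array([-7.4, 87.5])]
```

```bash
python3 -c "
from station import r, vision
print(r.finish_job())"
```

```text
the job is handed in; nothing more can be done
None
```

The job is handed in at about 25 s, with no verdict returned: the leg lies in both V-blocks, its plain end an estimated 2–4 mm from the bush plate, and the clamp bar is down square across it, let down under control with the gripper clear.

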